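# Sort a bench-top handful: shingle the coupons, box the vials, dish the stirring bar

### The job

Sort the things scattered along the front of the bench to where each kind belongs: lay the plain metal coupon flat on the grey coupon board, lengthwise and up close to the board's stop, then shingle the coupon with the hole on it, overlapping about a third of its length, so that its other end rests on the board. Stand the two capped vials upright in the small white box, one in each cell, and lay the white stirring bar in the round porcelain dish. Leave the amber bottle and the timer where they are, let go of everything and let it come to rest.

Things in the scene. Friction and masses are not known exactly. Their poses are not given: they have to be found in the camera images.
- coupon_plain: loose flat steel coupon without a hole, 28 (x) x 55 (y, its length) x 5 mm, about 22 g, lying on the worktop; origin at the centre of its underside, z up
- coupon_drilled: loose flat steel coupon of the same size, 28 (x) x 55 (y, its length) x 5 mm, about 20 g, with a 12 mm round hole through its centre; origin at the centre of its underside, z up
- vial_a: loose small round sample vial with a white screw cap, standing upright, diameter 21 mm, 52 mm tall, cap (diameter 20 mm) from 40 mm up; origin at the centre of its underside, z up along its axis. The two vials are of one kind and either may have either cell
- vial_b: loose small round sample vial with a blue screw cap, same size as the other: diameter 21 mm, 52 mm tall, standing upright; origin at the centre of its underside, z up along its axis
- stir_bar: loose white plastic stirring bar lying on the worktop, 10 (x) x 30 (y, its length) x 10 mm high, 12 g; origin at the centre of its underside
- coupon_board: grey flat board fixed to the worktop, 56 (x) x 106 (y) mm, upper face 4 mm above its origin, which is the centre of its underside. Long sides open; at the +y end a white stop, 14 mm high, inner face at y = +47 mm. Coupons go lengthwise along y: the plain one a few mm from the stop (centre near y = +17 mm), the drilled one some 37 mm further to -y, resting on the plain one's end and the board
- vial_box: small white open box fixed to the worktop, 44 (x) x 85 (y) x 20 mm high, walls and floor 3 mm thick, a divider across the middle makes two square cells of 38 mm, centred at y = +20.5 mm and y = -20.5 mm, x = 0; origin at the centre of its underside, z up
- dish: round open white porcelain dish fixed to the worktop, outer diameter 84 mm, 16 mm high, walls 3 mm, flat floor about 66 mm across and 4 mm above its underside; origin at the centre of its underside
- amber_bottle: bystander: small amber bottle with a red cap, 45 mm diameter, 95 mm tall, loose, standing behind the work; origin at the centre of its underside; not to be moved
- timer: bystander: white lab timer, 62 x 66 x 18 mm, loose, lying at the right of the work; origin at the centre of its underside; not to be moved
Things that resemble listed ones, but are neither listed nor needed, are in the scene too. What is shaped like the coupon_drilled but purple is not meant.

How it is judged:
At the end, for the whole second after the job is handed in: Plain coupon flat on board, within 0.25 rad and 12 mm of its centre line, centre 6-24 mm stopward of board centre; drilled one shingled on it: centres 28-48 mm apart, tilt 0.07-0.25, within 0.3 rad and 14 mm. One vial upright in each cell. Bar in dish within 30 mm of centre. All at rest (x of coupon_plain in the frame of coupon_board between -0.012 and 0.012 m and y of coupon_plain in the frame of coupon_board between 0.006 and 0.024 m and z of coupon_plain in the frame of coupon_board below 0.007 m and angle between coupon_plain's own z axis and vertical below 0.05 rad and angle between the y axis of coupon_plain and the y axis of coupon_board, either way round below 0.25 rad and x of coupon_drilled in the frame of coupon_board between -0.014 and 0.014 m and horizontal distance between coupon_plain and coupon_drilled between 0.028 and 0.048 m and y of coupon_drilled in the frame of coupon_board below 0 m and angle between coupon_drilled's own z axis and vertical between 0.07 and 0.25 rad and angle between the y axis of coupon_drilled and the y axis of coupon_board, either way round below 0.3 rad and z of coupon_drilled in the frame of coupon_board below 0.012 m and ((x of vial_a in the frame of vial_box between -0.013 and 0.013 m and y of vial_a in the frame of vial_box between 0.008 and 0.034 m and x of vial_b in the frame of vial_box between -0.013 and 0.013 m and y of vial_b in the frame of vial_box between -0.034 and -0.008 m) or (x of vial_a in the frame of vial_box between -0.013 and 0.013 m and y of vial_a in the frame of vial_box between -0.034 and -0.008 m and x of vial_b in the frame of vial_box between -0.013 and 0.013 m and y of vial_b in the frame of vial_box between 0.008 and 0.034 m)) and angle between each of vial_a, vial_b's own z axis and vertical below 0.12 rad and z of each of vial_a, vial_b in the frame of vial_box below 0.008 m and horizontal distance between stir_bar and dish below 0.03 m and z of stir_bar in the frame of dish below 0.016 m and linear speed of each of coupon_plain, coupon_drilled, vial_a, vial_b, stir_bar below 0.02 m/s); the robot touches nothing.
It fails at once if the amber bottle is moved more than 20 mm (distance of amber_bottle from where it was at the start of the episode above 0.02 m).
It fails at once if the timer is moved more than 20 mm (distance of timer from where it was at the start of the episode above 0.02 m).
It also fails if it takes over 104 s, if anything falls off the work surface, if the arm or the gripper's body presses on something with over 40 N, if the wrist force passes 120 N, or if a joint passes its speed limit or range.

### The arm

A 6-joint arm with a two-finger parallel gripper is mounted at the origin on a cart in front of the work surface, level with it; the furniture and walls round the work are solid. World frame = base frame: x ahead of the robot, y to its left, z up, the work surface at z = 0. Lengths are in m, angles in rad, forces in N, time in s.
With the tool pointing down it reaches from about 0.325 to 0.925 m from the base axis. Payload 3.1 kg.
Tool frame: the origin (TCP) lies at the very end of the fingers, on their centre line; the grasp point (between the pads) lies 19 mm behind it; z points along the fingers, y is the line along which they close (so a half turn about z gives the same grasp; the last joint's range is limited). The gripper opens to 85 mm and grips with 20 to 120 N. Pads are 22 mm wide; open, the fingers measure 114 mm over their backs; the gripper's body (76 mm by 85 mm) begins 54 mm behind the grasp point. The pads swing forward as they close: fully open they stand 13 mm farther back than shut.
Start: joints at [-1.456, 0.217, 1.613, -0, 1.311, -0.112], TCP at [0.141, -0.609, 0.231] pointing down, gripper open.
Joint ranges: [-2.75, 2.75], [-0.78, 2.1], [0.31, 2.55], [-1.13, 4.27], [0.13, 2.63], [-2.58, 2.58]. Speed limits (rad/s): [2.79, 2.79, 3.14, 3.14, 3.14, 3.14].

### API

Orientations are given as a unit quaternion [x, y, z, w].
In Python, from bench import ctrl, vision, models gives the robot as it stands.
- The arm moves only by the tool jog_arm, never from a script. Its argument "targets" is a list of rows, each a list of 7 numbers: the shift along the tool's x, y, z in cm, then the turn, a rotation vector about the tool's x, y, z in rad, then the closure in counts, from 0 (fully open) to 255 (shut). A call has 1 to 5 rows; each row shifts and turns the commanded pose from where the row before left it, along the tool's axes as they then stand; what a row does not reach is not made up. A row lasts 1/10 s, in which the tool goes at most 50 mm and 8.59 degrees, less where a joint would pass 70% of its speed; a pose out of reach is approached as far as the arm can. A call is refused whole if a number of a shift passes 5 or a number of a turn 0.15, either way. A call with a gripper value outside its range is refused whole. The fingers move at their own pace and stop on an object; "grip_force" is the grip in N (left out, the last holds). Time passes only in rows, so rows that do not move let the fingers close. It gives the time, the measured TCP pose, the force, the opening and the grip force at its end, in the units of the state.
- ctrl.get_obs(): the state, without advancing time (a new reading comes with each control period).
- vision.camera(name): name is "side" or "top" or "wrist"; returns (picture, depth): 384x512x3 uint8, red, green, blue; 384x512 float32, m along the optical axis (not along the pixel's ray), 0 where there is no reading.
- vision.camera_info(name): a dict with "fx", "fy", "cx", "cy" (pixels), "camera_from_world" (4x4, takes a point from world to camera coordinates). Camera axes: x right, y down, z forward; pixel columns grow to the right and rows downward; lengths in m; the calibration is good to about 2 mm. A picture is of the moment at which its call begins: read the wrist's pose just before it. camera_info takes no time and is no camera call; for the wrist camera it gives the pose at the moment of the call.
- ctrl.hand_in(): hands the job in; it is judged then, once.
Trained networks look in the newest picture that a camera, given by its name, has taken for a name from the list of things; names that differ only in an ending like _2 or _b are one class to them, and where a whole thing is asked for, a point or a joint stands for the part that bears it (a point fixed in the world has none). Each returns a list of dicts, best first, with "score" (0 to 1); they miss things now and then, are a little off and sometimes report something else, mostly with a low value. They report only what shows in the picture. A call takes as long as a camera call. They do not tell look-alikes from the thing itself.
- models.outline_of(thing, camera): "pixels" (384x512 bool, what is visible of it) and "extent" ([left, top, width, height] in pixels, round what is visible of it).
The state is a dict: "t": time; "qpos": joint angles; "joint_velocities": joint speeds; "joint_torque": joint torques, N m; "eef_pos": TCP position; "tool_rot": TCP orientation; "wrist_force": force on the tool from outside, world axes, zero at the start; "torque": the same for the moment, N m; "width": finger opening in m; "finger_force": force on a finger pad.
Only numpy, scipy, OpenCV 4.12 (cv2) and the standard library are available. Lean on these libraries where they do the work, as an engineer would, in place of code of your own. Each camera call takes 0.05 s, during which the arm holds its last target. There are 200 camera calls.

## Working session

There is one attempt and no reset: what is moved stays moved. The work goes in short steps, Python scripts to look and compute and a tool call to move; the robot and the scene stay as the last step left them, time stands still between calls to the robot, and variables do not carry over. Pictures are saved under pics/ and viewed, at most 14 in all, crops included, and the job is handed in when it is done.

Besides the shell and the picture viewer there is one more tool, called after "Request:" as name([rows], argument=value, ...), one row to a line, values as JSON. jog_arm: Moves the arm, as the interface text tells. Its arguments: {"type":"object","properties":{"targets":{"type":"array","items":{"type":"array","items":{"type":"number"}}},"grip_force":{"type":"number"}},"required":["targets"]}

```bash
mkdir -p pics; ls; cat > h.py <<'E'
import numpy as np, cv2
from bench import ctrl, vision, models
def save(n,img): cv2.imwrite('pics/'+n+'.png',img[...,::-1])
def world(cam,depth,info=None):
    i=info or vision.camera_info(cam); T=np.linalg.inv(np.array(i["camera_from_world"]))
    v,u=np.mgrid[:384,:512]; z=depth
    P=np.stack([(u-i["cx"])/i["fx"]*z,(v-i["cy"])/i["fy"]*z,z],-1)
    W=P@T[:3,:3].T+T[:3,3]; W[z==0]=np.nan
    return W
E
python3 - <<'E'
from h import *
o=ctrl.get_obs(); print(o)
ims=[]
for c in("top","side"):
    im,d=vision.camera(c); np.savez(c,im=im,d=d); save(c,im)
    W=world(c,d)
    for n in ["coupon_plain","coupon_drilled","vial_a","stir_bar","coupon_board","vial_box","dish","amber_bottle","timer"]:
        for r in models.outline_of(n,c):
            p=W[r["pixels"]]; p=p[~np.isnan(p[:,0])]
            m=np.nanmedian(p,0); 
            (cx,cy),(w,h),a=cv2.minAreaRect((p[:,:2]*1000).astype(np.float32))
            print(c,n,round(r["score"],2),r["extent"],m.round(3),"rect",round(cx),round(cy),round(w),round(h),round(a),"zmax",np.percentile(p[:,2],98).round(3))
E
```

```text
pics
{'t': 0.0, 'qpos': array([-1.45622015e+00,  2.17739233e-01,  1.61494500e+00,  1.83571576e-05,
        1.31131640e+00, -1.12211609e-01]), 'joint_velocities': array([ 0.00026242,  0.00121061, -0.00039799, -0.00128201, -0.00104883,
        0.00017924]), 'joint_torque': array([ 2.54270908e-06, -3.96843195e+01, -3.03852510e+01, -1.73981502e-04,
        9.62978520e-03,  2.15226237e-08]), 'eef_pos': array([ 0.14045533, -0.60816634,  0.22997187]), 'tool_rot': array([ 9.93577346e-01,  1.13148608e-01,  7.44500786e-06, -1.20400098e-03]), 'wrist_force': array([ 0.05832326, -0.29457419,  0.73218874]), 'torque': array([-0.05629244, -0.0168591 , -0.02331969]), 'finger_force': 0.0, 'width': 0.08517596886002114}
top coupon_plain 0.79 [162.4, 231.6, 23.5, 19.9] [0.433 0.115 0.004] rect 432 116 58 32 41 zmax 0.009
top coupon_drilled 0.63 [147.4, 199.3, 20.4, 13.6] [0.523 0.166 0.004] rect 522 165 57 30 76 zmax 0.008
top coupon_drilled 0.61 [279.8, 143.8, 11.6, 25.0] [ 0.656 -0.158  0.003] rect 656 -158 30 58 77 zmax 0.008
top vial_a 0.53 [300.4, 234.7, 4.2, 11.6] [ 0.446 -0.198  0.05 ] rect 447 -2
[... 1214 characters left out ...]
0.054
side vial_a 0.6 [231.6, 259.2, 14.0, 28.6] [0.43  0.2   0.033] rect 455 164 22 95 35 zmax 0.054
side stir_bar 0.33 [244.5, 256.4, 30.1, 12.8] [0.434 0.118 0.007] rect 435 117 54 30 40 zmax 0.008
side coupon_board 0.79 [249.1, 215.5, 41.6, 30.7] [0.463 0.009 0.007] rect 466 2 55 115 14 zmax 0.016
side vial_box 0.64 [247.2, 255.5, 28.0, 14.6] [0.434 0.118 0.007] rect 435 116 55 31 40 zmax 0.008
side vial_box 0.56 [247.1, 186.4, 33.1, 17.2] [ 0.559 -0.128  0.014] rect 572 -132 87 78 80 zmax 0.023
side dish 0.72 [168.6, 232.4, 22.5, 28.0] [0.605 0.14  0.008] rect 562 183 38 236 45 zmax 0.019
side timer 0.59 [324.4, 163.7, 24.9, 13.9] [ 0.448 -0.365  0.018] rect 452 -378 61 66 26 zmax 0.021
```

```bash
python3 - <<'E'
from h import *
im=np.load('top.npz')['im']
save('topc',cv2.resize(im[130:270,120:400],(800,400),interpolation=cv2.INTER_CUBIC))
im=np.load('side.npz')['im']
save('sidec',cv2.resize(im[130:310,140:380],(800,600),interpolation=cv2.INTER_CUBIC))
E
```

```text
(no output)
```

View pics/topc.png

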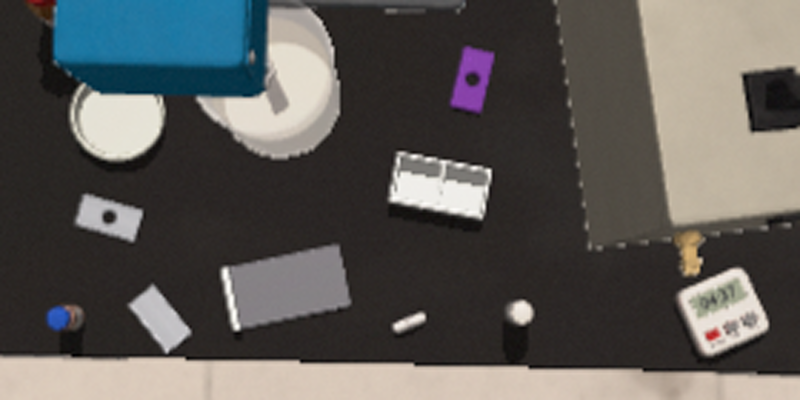

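View pics/sidec.png

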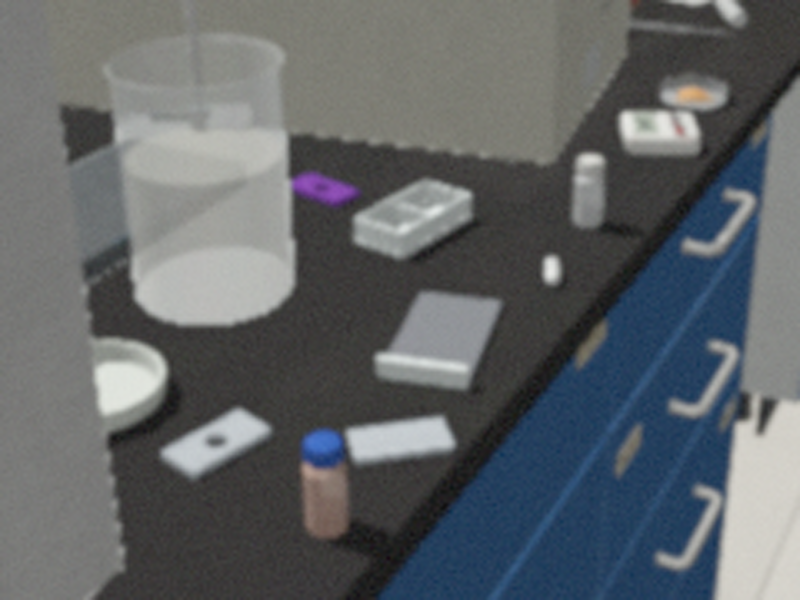

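The top crop shows, with full-image pixels in brackets: plain coupon (176,241), drilled coupon (158,206), blue-capped vial (140,241), white-capped vial (301,239), bar (263,243), board (220,231), box (274,196) and dish (161,171). The drilled coupon's look-alike is the purple one (285,157), so I take the grey one at (158,206). For the bar, the rod in the beaker (216,163) is excluded. Next I check obstacles and exact poses.

```bash
python3 - <<'E'
from h import *
D=np.load('top.npz'); W=world('top',D['d']); Ds=np.load('side.npz'); Ws=world('side',Ds['d'])
# height grid
A=np.concatenate([W.reshape(-1,3),Ws.reshape(-1,3)]); A=A[~np.isnan(A[:,0])]
print("max height cm; rows x 0.80->0.36, cols y 0.36->-0.36")
for x in np.arange(.80,.34,-.04):
    print("%.2f"%x,' '.join("%4d"%(100*s.max()) if len(s:=A[(abs(A[:,0]-x)<.02)&(abs(A[:,1]-y)<.02),2]) else '   .' for y in np.arange(.36,-.37,-.04)))
print('camtop',np.linalg.inv(vision.camera_info('top')['camera_from_world'])[:3,3])
def comp(lo,hi,c,r,zs):
    m=(W[...,2]>zs[0])&(W[...,2]<zs[1])&(np.hypot(W[...,0]-c[0],W[...,1]-c[1])<r)
    p=W[m]; mm=p.mean(0); rc=cv2.minAreaRect((p[:,:2]*1000).astype(np.float32))
    w,v=np.linalg.eigh(np.cov(p[:,:2].T)); a=np.degrees(np.arctan2(v[1,1],v[0,1]))
    return len(p),mm.round(4),np.round(rc[0],1),np.round(rc[1],1),"longaxis deg from x",a.round(1)
for n,c,r,zs in [("plain",(.433,.116),.035,(.0025,.012)),("drilled",(.522,.165),.035,(.0025,.012)),("bar",(.436,-.106),.025,(.004,.02)),("vialb",(.433,.19),.025,(.042,.07)),("viala",(.446,-.199),.025,(.042,.07)),("board",(.465,.003),.065,(.0025,.03)),("stop",(.465,.003),.065,(.009,.03)),("box",(.557,-.131),.055,(.015,.04)),("dish",(.605,.16),.05,(.010,.03))]:
    print(n,comp(0,0,c,r,zs))
E
```

```text
max height cm; rows x 0.80->0.36, cols y 0.36->-0.36
0.80   34   34   34   10   14    .    .    .   44   50    2    2    2    2   35   35   35   35   35
0.76   34   34   34    8    .    .    .    .   54   55    2    2    2    2   27   35   35   35   35
0.72   34   34   34    9    9    .    .    0   58   58   58    2    2    1    0   35   35   35   35
0.68   34   34   34    9    9    .    0   16   58   58   58    0    0    0    0   35   35   35   35
0.64   34   34   34    0    1    0    1   16   58   58   58    0    0    1    0   35   35   35   35
0.60   34   34   34    0    1    1    1   16   58   58   58    2    2    0    0   35   35   39   39
0.56   34   34   34    0    0    1    1    0   59   58   58    2    2    2    0   34   35   39   39
0.52   34   34   34    0    1    0    0    0    0    0    0    0    2    2    0   34   35   35   35
0.48   34   34   34    0    0    0    0    1    1    0    0    0    0    0    0    0    0   16    2
0.44    1    1    1    0    5    0    0    0    1    0    0    1    1    0    5    0    0    0    2
0.40    0    0    0    0    0    0    0    0   
[... 684 characters left out ...]
longaxis deg from x', np.float64(104.0))
viala (52, array([ 0.4472, -0.2013,  0.0506]), array([ 447.2, -201.6]), array([17. , 17.7]), 'longaxis deg from x', np.float64(-139.7))
board (675, array([0.464 , 0.0061, 0.0051]), array([463.6,   6.2]), array([121.6, 121.9]), 'longaxis deg from x', np.float64(106.6))
stop (55, array([0.4533, 0.0474, 0.013 ]), array([461.5,   7.9]), array([51.7, 96.4]), 'longaxis deg from x', np.float64(124.3))
box (131, array([ 0.5576, -0.129 ,  0.0185]), array([ 557.2, -130.6]), array([84.8, 44. ]), 'longaxis deg from x', np.float64(78.9))
dish (117, array([0.5999, 0.1644, 0.0146]), array([604.4, 160.5]), array([82.9, 62.8]), 'longaxis deg from x', np.float64(81.2))
```

```bash
cat > go.py <<'E'
# usage: go.py x y z yawdeg  -> shift in current tool axes (cm), turn about tool z (rad)
import sys
from h import *
from scipy.spatial.transform import Rotation as R
o=ctrl.get_obs(); r=R.from_quat(o["tool_rot"]); p=np.array(o["eef_pos"])
M=r.as_matrix(); yaw=np.degrees(np.arctan2(M[1,0],M[0,0]))
print("t",round(float(o["t"]),2),"p",p.round(4),"yaw",yaw.round(1),"tilt",M[2].round(3),"w",round(float(o["width"]),4),"q",np.round(o["qpos"],2),"F",np.round(o["wrist_force"],1))
a=list(map(float,sys.argv[1:]))
while a:
    t,yw=np.array(a[:3]),a[3]; a=a[4:]
    d=(yw-yaw+90)%180-90
    c,s=np.cos(np.radians(yaw)),np.sin(np.radians(yaw)); e=t-p
    v=np.array([c*e[0]+s*e[1],s*e[0]-c*e[1],-e[2]])*100
    print("->",t,yw,"shift cm",v.round(2),"norm",np.linalg.norm(v).round(1),"turn z",np.radians(-d).round(3))
    p=t; yaw+=d
E
python3 go.py .447 -.2015 .16 80.5  .447 -.2015 .025 80.5  .447 -.2015 .12 80.5  .5536 -.1512 .12 80.5  .5536 -.1512 .029 80.5
```

```text
t 1.0 p [ 0.1406 -0.609   0.2313] yaw 13.0 tilt [-0.  0. -1.] w 0.0858 q [-1.46  0.22  1.61 -0.    1.31 -0.11] F [-0.3 -0.  -0.5]
-> [ 0.447  -0.2015  0.16  ] 80.5 shift cm [ 39.02 -32.82   7.13] norm 51.5 turn z -1.178
-> [ 0.447  -0.2015  0.025 ] 80.5 shift cm [ 0.   0.  13.5] norm 13.5 turn z -0.0
-> [ 0.447  -0.2015  0.12  ] 80.5 shift cm [ 0.   0.  -9.5] norm 9.5 turn z -0.0
-> [ 0.5536 -0.1512  0.12  ] 80.5 shift cm [ 6.72  9.68 -0.  ] norm 11.8 turn z -0.0
-> [ 0.5536 -0.1512  0.029 ] 80.5 shift cm [0.  0.  9.1] norm 9.1 turn z -0.0
```

Request:
jog_arm([
  [3.5,-3,0.6,0,0,0,0],
  [3.5,-3,0.6,0,0,0,0],
  [3.5,-3,0.6,0,0,0,0],
  [3.5,-3,0.6,0,0,0,0],
  [3.5,-3,0.6,0,0,0,0],
])

```text
t: 1.5
eef_pos: [0.2782, -0.4221, 0.2013]
tool_rot: [0.994, 0.113, 0.0, 0.0]
wrist_force: [0.7, -0.6, -0.4]
width: 0.0858
finger_force: 0.0
```

Request:
jog_arm([
  [3.5,-3,0.6,0,0,0,0],
  [3.5,-3,0.6,0,0,0,0],
  [3.5,-3,0.6,0,0,0,0],
  [3.5,-3,0.6,0,0,0,0],
  [3.5,-3,0.6,0,0,0,0],
])

```text
t: 2.0
eef_pos: [0.4151, -0.2365, 0.1715]
tool_rot: [0.994, 0.113, 0.0, 0.0]
wrist_force: [0.5, -0.6, -0.0]
width: 0.0856
finger_force: 0.0
```

Request:
jog_arm([
  [4,-2.8,0.5,0,0,0,0],
  [0,0,0,0,0,-0.15,0],
  [0,0,0,0,0,-0.15,0],
  [0,0,0,0,0,-0.15,0],
  [0,0,0,0,0,-0.15,0],
])

```text
t: 2.5
eef_pos: [0.4471, -0.2014, 0.1664]
tool_rot: [0.914, 0.405, 0.0, 0.0]
wrist_force: [0.3, -0.1, -0.4]
width: 0.0856
finger_force: 0.0
```

Request:
jog_arm([
  [0,0,0,0,0,-0.15,0],
  [0,0,0,0,0,-0.15,0],
  [0,0,0,0,0,-0.15,0],
  [0,0,0,0,0,-0.13,0],
  [0,0,0,0,0,0,0],
])

```text
t: 3.0
eef_pos: [0.4469, -0.2017, 0.1664]
tool_rot: [0.763, 0.647, 0.0, 0.0]
wrist_force: [0.1, -0.8, 0.4]
width: 0.0858
finger_force: 0.0
```

```bash
python3 - <<'E'
from h import *
i=vision.camera_info('wrist'); im,d=vision.camera('wrist'); W=world('wrist',d,i); save('w1',im)
for c,n,z in [((.447,-.2015),'viala',(.042,.07)),((.436,-.106),'bar',(.004,.03))]:
    m=(np.hypot(W[...,0]-c[0],W[...,1]-c[1])<.03)&(W[...,2]>z[0])&(W[...,2]<z[1])
    p=W[m]
    if len(p): print(n,len(p),p.mean(0).round(4),p.min(0).round(4),p.max(0).round(4))
E
python3 go.py .447 -.2015 .16 80.5  .447 -.2015 .025 80.5
```

```text
viala 482 [ 0.4495 -0.2002  0.0515] [ 0.4398 -0.2103  0.0429] [ 0.4592 -0.1917  0.054 ]
bar 396 [ 0.438  -0.1063  0.0097] [ 0.4295 -0.1204  0.004 ] [ 0.4464 -0.0919  0.0133]
t 3.05 p [ 0.4469 -0.2017  0.1664] yaw 80.5 tilt [-0.  0. -1.] w 0.085 q [-0.57 -0.    1.98 -0.    1.16 -0.4 ] F [ 0.2 -0.9 -0.1]
-> [ 0.447  -0.2015  0.16  ] 80.5 shift cm [0.03 0.01 0.64] norm 0.6 turn z -0.001
-> [ 0.447  -0.2015  0.025 ] 80.5 shift cm [ 0.   0.  13.5] norm 13.5 turn z -0.0
```

View pics/w1.png

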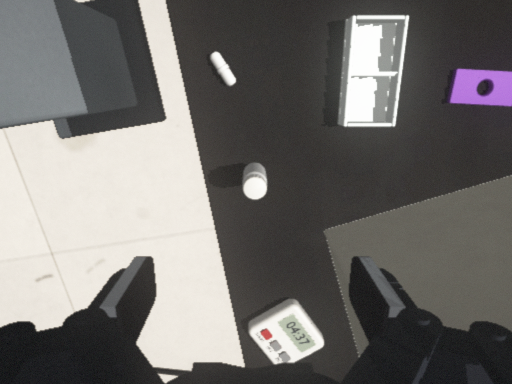

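The wrist picture shows vial_a at (255,182), the bar at (222,68), the box at (378,72), and a solid cabinet edge beginning near (325,230). I check that edge's clearance.

```bash
python3 - <<'E'
from h import *
i=vision.camera_info('wrist'); im,d=vision.camera('wrist'); W=world('wrist',d,i)
for u,v in [(322,231),(330,235),(340,260),(350,228),(400,215),(450,200),(500,185),(420,240),(500,240)]: print(u,v,W[v,u].round(3))
print(np.linalg.inv(i['camera_from_world'])[:3,3])
A=np.concatenate([W.reshape(-1,3)]+[world(c,np.load(c+'.npz')['d']).reshape(-1,3) for c in('top','side')]); A=A[~np.isnan(A[:,0])]
B=A[(A[:,1]<-.15)&(A[:,1]>-.3)&(A[:,0]>.4)&(A[:,0]<.7)&(A[:,2]>.06)]
for z in np.arange(.06,.36,.06):
    s=B[(B[:,2]>z)&(B[:,2]<z+.06)]
    if len(s): print(z.round(2),len(s),np.percentile(s,1,axis=0).round(3),np.percentile(s,99,axis=0).round(3))
C=A[(abs(A[:,1])<.15)&(A[:,0]>.5)&(A[:,0]<.8)&(A[:,2]>.06)]
for z in np.arange(.06,.66,.06):
    s=C[(C[:,2]>z)&(C[:,2]<z+.06)]
    if len(s): print('motor',z.round(2),len(s),np.percentile(s,2,axis=0).round(3),np.percentile(s,98,axis=0).round(3))
E
```

```text
322 231 [ 0.507 -0.272  0.   ]
330 235 [ 0.509 -0.264  0.029]
340 260 [ 0.507 -0.264  0.074]
350 228 [ 0.528 -0.26   0.028]
400 215 [ 0.572 -0.254  0.03 ]
450 200 [ 0.617 -0.247  0.029]
500 185 [ 0.659 -0.241  0.029]
420 240 [ 0.567 -0.254  0.08 ]
500 240 [ 0.607 -0.248  0.106]
[ 0.45977032 -0.12487916  0.31010157]
0.06 9039 [ 0.507 -0.279  0.061] [ 0.689 -0.237  0.119]
0.12 7722 [ 0.508 -0.267  0.121] [ 0.692 -0.236  0.178]
0.18 16056 [ 0.401 -0.264  0.182] [ 0.685 -0.181  0.24 ]
0.24 11624 [ 0.409 -0.266  0.24 ] [ 0.69  -0.179  0.297]
0.3 5502 [ 0.506 -0.299  0.301] [ 0.698 -0.235  0.351]
motor 0.06 2236 [ 0.581 -0.031  0.062] [0.68  0.068 0.118]
motor 0.12 2186 [ 0.581 -0.039  0.121] [0.688 0.069 0.167]
motor 0.18 94 [0.632 0.011 0.181] [0.638 0.018 0.238]
motor 0.24 128 [0.632 0.012 0.242] [0.785 0.031 0.3  ]
motor 0.3 294 [0.632 0.013 0.302] [0.788 0.031 0.359]
motor 0.36 326 [0.632 0.013 0.362] [0.787 0.031 0.419]
motor 0.42 224 [0.625 0.012 0.421] [0.787 0.031 0.449]
motor 0.48 520 [ 0.548 -0.029  0.512] [0.778 0.049 0.539]
motor 0.54 11040 [ 0.548 -0.03   0.548] [0.737 0.054 0.588]
```

Request:
jog_arm([
  [0.1,0.2,4.5,0,0,0,110],
  [0,0,4.5,0,0,0,110],
  [0,0,3.5,0,0,0,110],
  [0,0,1.6,0,0,0,110],
  [0,0,0,0,0,0,255],
], grip_force=30)

```text
t: 3.6
eef_pos: [0.4462, -0.1994, 0.0223]
tool_rot: [0.763, 0.646, -0.001, -0.003]
wrist_force: [-0.2, -0.6, -0.2]
width: 0.0356
finger_force: 0.0
```

Request:
jog_arm([
  [0,0,0,0,0,0,255],
  [0,0,0,0,0,0,255],
  [0,0,0,0,0,0,255],
  [0,0,0,0,0,0,255],
  [0,0,0,0,0,0,255],
])

```text
t: 4.1
eef_pos: [0.4495, -0.2014, 0.0261]
tool_rot: [0.763, 0.647, 0.0, 0.001]
wrist_force: [-0.3, 0.0, -0.3]
width: 0.0198
finger_force: 30.4
```

Request:
jog_arm([
  [0,0,-3,0,0,0,255],
  [0,0,-4,0,0,0,255],
  [0,0,-3,0,0,0,255],
  [2.2,3.1,0,0,0,0,255],
  [2.2,3.1,0,0,0,0,255],
])

```text
t: 4.6
eef_pos: [0.519, -0.1685, 0.1279]
tool_rot: [0.763, 0.646, 0.001, 0.002]
wrist_force: [-0.2, 0.5, -0.1]
width: 0.0198
finger_force: 30.5
```

Request:
jog_arm([
  [2.2,3.2,0,0,0,0,255],
  [0,0,4,0,0,0,255],
  [0,0,3,0,0,0,255],
  [0,0,1,0,0,0,255],
  [0,0,0,0,0,0,255],
])

```text
t: 5.1
eef_pos: [0.5505, -0.1505, 0.0433]
tool_rot: [0.763, 0.647, -0.001, -0.002]
wrist_force: [-0.3, 1.0, -1.1]
width: 0.0198
finger_force: 30.5
```

Request:
jog_arm([
  [0,0.2,0.7,0,0,0,255],
  [0,0,0.6,0,0,0,255],
  [0,0,0,0,0,0,255],
  [0,0,0,0,0,0,255],
])

```text
t: 5.5
eef_pos: [0.5549, -0.1519, 0.033]
tool_rot: [0.763, 0.647, 0.0, 0.0]
wrist_force: [0.5, 0.4, -0.2]
width: 0.0197
finger_force: 30.5
```

Request:
jog_arm([
  [0,0,0.3,0,0,0,255],
  [0,0,0,0,0,0,150],
  [0,0,0,0,0,0,130],
  [0,0,0,0,0,0,130],
  [0,0,-1,0,0,0,130],
])

```text
t: 6.0
eef_pos: [0.553, -0.151, 0.0382]
tool_rot: [0.763, 0.647, -0.001, -0.002]
wrist_force: [-0.7, -0.0, -0.3]
width: 0.0418
finger_force: 0.0
```

Request:
jog_arm([
  [0,0,-3,0,0,0,130],
  [0,0,-4,0,0,0,130],
  [0,0,-3,0,0,0,130],
  [0,0,0,0,0,0,130],
])

```text
t: 6.4
eef_pos: [0.5589, -0.1533, 0.1464]
tool_rot: [0.763, 0.647, 0.003, 0.006]
wrist_force: [-0.1, -0.3, 0.5]
width: 0.0419
finger_force: 0.0
```

```bash
python3 - <<'E'
from h import *
i=vision.camera_info('wrist'); im,d=vision.camera('wrist'); W=world('wrist',d,i); save('w2',im)
for c,n,z,r in [((.5536,-.1512),'viala',(.042,.07),.03),((.438,-.106),'bar',(.004,.03),.03)]:
    m=(np.hypot(W[...,0]-c[0],W[...,1]-c[1])<r)&(W[...,2]>z[0])&(W[...,2]<z[1])
    p=W[m]
    if len(p): print(n,len(p),p.mean(0).round(4),p.min(0).round(4),p.max(0).round(4))
E
python3 go.py .438 -.1065 .13 116  .438 -.1065 .003 116 .438 -.1065 .13 150 .48 .12 .13 150 .600 .166 .13 150
```

```text
viala 590 [ 0.5555 -0.1507  0.0544] [ 0.5453 -0.1615  0.042 ] [ 0.5649 -0.1423  0.0572]
bar 405 [ 0.4393 -0.106   0.0094] [ 0.4306 -0.1207  0.0042] [ 0.4472 -0.0924  0.0125]
t 6.45 p [ 0.5571 -0.1526  0.1436] yaw 80.6 tilt [-0.002  0.008 -1.   ] w 0.0418 q [-0.39  0.2   1.8  -0.    1.13 -0.23] F [ 0.8 -0.4 -0.9]
-> [ 0.438  -0.1065  0.13  ] 116.0 shift cm [  2.61 -12.5    1.36] norm 12.8 turn z -0.618
-> [ 0.438  -0.1065  0.003 ] 116.0 shift cm [ 0.   0.  12.7] norm 12.7 turn z -0.0
-> [ 0.438  -0.1065  0.13  ] 150.0 shift cm [  0.    0.  -12.7] norm 12.7 turn z -0.593
-> [0.48 0.12 0.13] 150.0 shift cm [ 7.69 21.72 -0.  ] norm 23.0 turn z -0.0
-> [0.6   0.166 0.13 ] 150.0 shift cm [-8.09  9.98 -0.  ] norm 12.9 turn z -0.0
```

Request:
jog_arm([
  [0.7,-3.1,0.3,0,0,0,130],
  [0.7,-3.1,0.3,0,0,0,130],
  [0.7,-3.1,0.3,0,0,0,130],
  [0.5,-3,0.3,0,0,0,130],
  [0,0,0,0,0,-0.15,130],
])

```text
t: 6.95
eef_pos: [0.4311, -0.1031, 0.1238]
tool_rot: [0.711, 0.704, -0.002, -0.005]
wrist_force: [0.4, -0.7, -1.3]
width: 0.0418
finger_force: 0.0
```

Request:
jog_arm([
  [0,0,2,0,0,-0.15,130],
  [0,0,3,0,0,-0.15,130],
  [0,0,2,0,0,-0.15,130],
  [0,0,0,0,0,0,130],
  [0,0,0,0,0,0,130],
])

```text
t: 7.45
eef_pos: [0.4364, -0.1055, 0.0566]
tool_rot: [0.539, 0.842, -0.0, -0.001]
wrist_force: [0.0, -0.5, 0.2]
width: 0.042
finger_force: 0.0
```

```bash
python3 go.py .4385 -.1065 .003 116
```

```text
t 7.45 p [ 0.4364 -0.1055  0.0566] yaw 114.8 tilt [ 0.002 -0.002 -1.   ] w 0.042 q [-0.39  0.08  2.14  0.    0.92 -0.83] F [ 0.  -0.5  0.2]
-> [ 0.4385 -0.1065  0.003 ] 116.0 shift cm [-0.18  0.15  5.36] norm 5.4 turn z -0.021
```

Request:
jog_arm([
  [-0.1,0.1,2.5,0,0,0,130],
  [0,0,2,0,0,0,130],
  [0,0,0.8,0,0,0,130],
  [0,0,0,0,0,0,130],
  [0,0,0,0,0,0,255],
])

```text
t: 7.95
eef_pos: [0.4396, -0.1067, 0.0053]
tool_rot: [0.538, 0.843, 0.0, 0.001]
wrist_force: [-0.4, -0.3, 0.9]
width: 0.0284
finger_force: 0.0
```

Request:
jog_arm([
  [0,0,0,0,0,0,255],
  [0,0,0,0,0,0,255],
  [0,0,0,0,0,0,255],
  [0,0,0,0,0,0,255],
  [0,0,0,0,0,0,255],
])

```text
t: 8.45
eef_pos: [0.44, -0.1069, 0.0057]
tool_rot: [0.537, 0.843, 0.0, 0.001]
wrist_force: [0.1, 0.4, 6.6]
width: 0.0091
finger_force: 31.5
```

Request:
jog_arm([
  [0,0,-2,0,0,0,255],
  [0,0,-4,0,0,-0.15,255],
  [0,0,-4,0,0,-0.15,255],
  [0,0,-2,0,0,-0.15,255],
  [0,0,0,0,0,-0.15,255],
])

```text
t: 8.95
eef_pos: [0.4418, -0.1076, 0.1287]
tool_rot: [0.261, 0.965, -0.001, 0.004]
wrist_force: [1.1, -0.4, -0.5]
width: 0.009
finger_force: 30.7
```

Request:
jog_arm([
  [0,0,0,0,0,0,255],
  [0,0,0,0,0,0,255],
])

```text
t: 9.15
eef_pos: [0.4381, -0.1061, 0.1239]
tool_rot: [0.266, 0.964, 0.0, -0.0]
wrist_force: [-1.1, 0.7, 0.1]
width: 0.0089
finger_force: 30.7
```

```bash
python3 go.py .47 .14 .13 149 .602 .163 .13 149  .602 .163 .011 149
```

```text
t 9.15 p [ 0.4381 -0.1061  0.1239] yaw 149.2 tilt [ 0.001 -0.    -1.   ] w 0.0089 q [-0.39 -0.03  2.1  -0.    1.07 -1.43] F [-1.1  0.7  0.1]
-> [0.47 0.14 0.13] 149.0 shift cm [ 9.87 22.77 -0.61] norm 24.8 turn z 0.003
-> [0.602 0.163 0.13 ] 149.0 shift cm [-10.13   8.77  -0.  ] norm 13.4 turn z -0.0
-> [0.602 0.163 0.011] 149.0 shift cm [ 0.   0.  11.9] norm 11.9 turn z -0.0
```

Request:
jog_arm([
  [2,4.5,-0.2,0,0,0,255],
  [2,4.5,-0.2,0,0,0,255],
  [2,4.5,-0.2,0,0,0,255],
  [2,4.5,0,0,0,0,255],
  [1.9,4.5,0,0,0,0,255],
])

```text
t: 9.65
eef_pos: [0.4672, 0.1395, 0.1293]
tool_rot: [0.266, 0.964, -0.0, -0.001]
wrist_force: [1.0, -0.5, 0.4]
width: 0.0089
finger_force: 30.7
```

Request:
jog_arm([
  [-3.3,2.9,0,0,0,0,255],
  [-3.3,2.9,0,0,0,0,255],
  [-3.3,2.9,0,0,0,0,255],
  [0,0,0,0,0,0,255],
  [0,0,0,0,0,0,255],
])

```text
t: 10.15
eef_pos: [0.5969, 0.162, 0.1281]
tool_rot: [0.265, 0.964, -0.001, -0.002]
wrist_force: [-0.2, -0.5, -0.0]
width: 0.0093
finger_force: 30.7
```

```bash
python3 go.py .603 .163 .011 149; python3 - <<'E'
from h import *
i=vision.camera_info('wrist'); im,d=vision.camera('wrist'); W=world('wrist',d,i); save('w3',im)
m=(np.hypot(W[...,0]-.604,W[...,1]-.162)<.055)&(W[...,2]>.010)&(W[...,2]<.022)
p=W[m]; print(len(p)); A=np.c_[p[:,:2],np.ones(len(p))]; s=np.linalg.lstsq(A,(p[:,:2]**2).sum(1),rcond=None)[0]; print('dish c',s[:2]/2,'r',np.sqrt(s[2]+(s[:2]**2).sum()/4))
E
```

```text
t 10.15 p [0.5969 0.162  0.1281] yaw 149.3 tilt [ 0.003 -0.003 -1.   ] w 0.0093 q [ 0.15  0.31  1.7   0.    1.13 -0.88] F [-0.2 -0.5 -0. ]
-> [0.603 0.163 0.011] 149.0 shift cm [-0.47  0.4  11.71] norm 11.7 turn z 0.005
1420
dish c [0.61593226 0.160384  ] r 0.03942406376157186
```

View pics/w3.png

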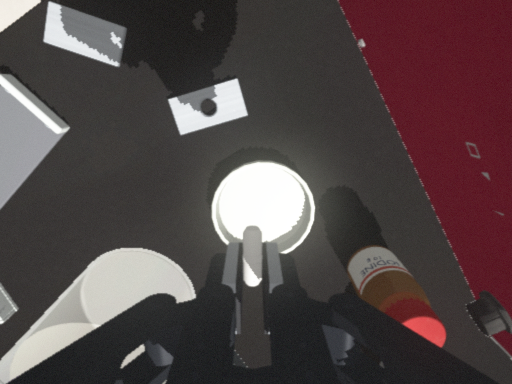

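The wrist view shows the dish at (262,208), the held bar between the fingers at (252,255), the drilled coupon at (208,106) and the bottle at (395,290), clear of the gripper.

Request:
jog_arm([
  [-0.6,0.3,4,0,0,0,255],
  [0,0,4,0,0,0,255],
  [0,0,2.5,0,0,0,255],
  [0,0,1.2,0,0,0,255],
  [0,0,0,0,0,0,255],
])

```text
t: 10.7
eef_pos: [0.6016, 0.1611, 0.0115]
tool_rot: [0.265, 0.964, -0.001, -0.002]
wrist_force: [-0.1, 0.1, -0.6]
width: 0.0096
finger_force: 32.9
```

Request:
jog_arm([
  [0,0,0,0,0,0,255],
  [0,0,0,0,0,0,255],
])

```text
t: 10.9
eef_pos: [0.6061, 0.1619, 0.0156]
tool_rot: [0.264, 0.964, 0.001, 0.002]
wrist_force: [-0.4, 0.2, -0.3]
width: 0.0092
finger_force: 32.9
```

Now I lower the last 4 mm, release, rise, and head for the plain coupon.

Request:
jog_arm([
  [0,0,0.4,0,0,0,255],
  [0,0,0,0,0,0,255],
  [0,0,0,0,0,0,190],
  [0,0,0,0,0,0,190],
  [0,0,0,0,0,0,180],
])

```text
t: 11.4
eef_pos: [0.6044, 0.1616, 0.0094]
tool_rot: [0.264, 0.964, 0.0, 0.0]
wrist_force: [-0.6, -0.3, 0.5]
width: 0.0249
finger_force: 0.0
```

Request:
jog_arm([
  [0,0,-2,0,0,0,180],
  [0,0,-4,0,0,0,180],
  [0,0,-4,0,0,0,180],
  [0,0,-2,0,0,0,180],
  [0,0,0,0,0,0,180],
])

```text
t: 11.9
eef_pos: [0.6079, 0.1622, 0.1344]
tool_rot: [0.264, 0.964, 0.002, 0.004]
wrist_force: [-0.2, -0.1, 0.8]
width: 0.0252
finger_force: 0.0
```

```bash
python3 go.py .432 .1155 .14 40.4; python3 - <<'E'
from h import *
for c in ('wrist','top'):
    i=vision.camera_info(c); im,d=vision.camera(c); W=world(c,d,i)
    for n in ("stir_bar","coupon_plain"):
      for r in models.outline_of(n,c)[:2]:
        p=W[r["pixels"]]; p=p[~np.isnan(p[:,0])]
        if len(p)<5: continue
        print(c,n,round(r['score'],2),np.median(p,0).round(4),cv2.minAreaRect((p[:,:2]*1000).astype(np.float32)))
E
```

```text
t 11.9 p [0.6079 0.1622 0.1344] yaw 149.4 tilt [-0.007  0.006 -1.   ] w 0.0252 q [ 0.15  0.31  1.68  0.    1.13 -0.89] F [-0.2 -0.1  0.8]
-> [0.432  0.1155 0.14  ] 40.4 shift cm [ 12.76 -12.98  -0.56] norm 18.2 turn z -1.24
wrist stir_bar 0.84 [0.6022 0.1632 0.014 ] ((603.9337768554688, 162.1460418701172), (10.005855560302734, 32.02187728881836), 58.96662139892578)
wrist coupon_plain 0.87 [0.4379 0.1168 0.0059] ((434.581787109375, 114.33515167236328), (59.08325958251953, 29.103870391845703), 43.05069351196289)
top coupon_plain 0.77 [0.4329 0.1146 0.004 ] ((433.3511962890625, 115.23084259033203), (55.4522590637207, 28.176836013793945), 41.46825408935547)
top coupon_plain 0.3 [ 0.5588 -0.1282  0.0032] ((558.7777709960938, -130.43699645996094), (85.41001892089844, 49.86135482788086), 81.06072235107422)
```

Request:
jog_arm([
  [3.2,-3.2,0,0,0,0,120],
  [3.2,-3.2,0,0,0,0,120],
  [3.2,-3.2,0,0,0,0,120],
  [3.2,-3.2,0,0,0,0,100],
  [0,0,0,0,0,0.15,100],
])

```text
t: 12.7
eef_pos: [0.4187, 0.1155, 0.1241]
tool_rot: [0.337, 0.941, -0.003, -0.006]
wrist_force: [-0.3, 0.6, 0.1]
width: 0.052
finger_force: 0.0
```

Request:
jog_arm([
  [0,0,0,0,0,0.15,100],
  [0,0,0,0,0,0.15,100],
  [0,0,0,0,0,0.15,100],
  [0,0,0,0,0,0.15,100],
  [0,0,0,0,0,0.15,100],
])

```text
t: 13.2
eef_pos: [0.428, 0.1166, 0.128]
tool_rot: [0.66, 0.751, -0.001, -0.001]
wrist_force: [0.1, 0.7, 0.8]
width: 0.0517
finger_force: 0.0
```

Request:
jog_arm([
  [0,0,0,0,0,0.15,100],
  [0,0,1,0,0,0.15,100],
  [0,0,2,0,0,0.15,100],
  [0,0,2,0,0,0.15,100],
  [0,0,2,0,0,0.15,100],
])

```text
t: 13.7
eef_pos: [0.4281, 0.1166, 0.0576]
tool_rot: [0.889, 0.458, -0.001, -0.0]
wrist_force: [0.1, -0.2, 0.3]
width: 0.0516
finger_force: 0.0
```

Request:
jog_arm([
  [0,0,0,0,0,0.15,100],
  [0,0,0,0,0,0.07,100],
  [0,0,0,0,0,0,100],
  [0,0,0,0,0,0,100],
])

```text
t: 14.1
eef_pos: [0.4284, 0.1166, 0.0586]
tool_rot: [0.933, 0.361, -0.001, -0.0]
wrist_force: [0.6, -0.1, -0.3]
width: 0.0518
finger_force: 0.0
```

```bash
python3 go.py .434 .115 .004 42; python3 - <<'E'
from h import *
c='wrist'
i=vision.camera_info(c); im,d=vision.camera(c); W=world(c,d,i); save('w4',im)
for n in ("vial_b","coupon_plain"):
      for r in models.outline_of(n,c)[:2]:
        p=W[r["pixels"]]; p=p[~np.isnan(p[:,0])]
        if len(p)<5: continue
        print(c,n,round(r['score'],2),r['extent'],np.median(p,0).round(4),cv2.minAreaRect((p[:,:2]*1000).astype(np.float32)))
E
```

```text
t 14.1 p [0.4284 0.1166 0.0586] yaw 42.3 tilt [-0.001 -0.001 -1.   ] w 0.0518 q [0.11 0.07 2.15 0.   0.93 0.94] F [ 0.6 -0.1 -0.3]
-> [0.434 0.115 0.004] 42.0 shift cm [0.31 0.5  5.46] norm 5.5 turn z 0.005
wrist vial_b 0.68 [109.5, 107.7, 74.3, 50.8] [0.4387 0.1919 0.0514] ((424.7259521484375, 197.87332153320312), (25.71819305419922, 43.182342529296875), 65.39279174804688)
wrist coupon_plain 0.59 [237.1, 167.9, 47.6, 84.6] [0.4373 0.1163 0.0059] ((435.0323486328125, 114.49502563476562), (57.26411819458008, 29.49357032775879), 41.84367370605469)
```

View pics/w4.png

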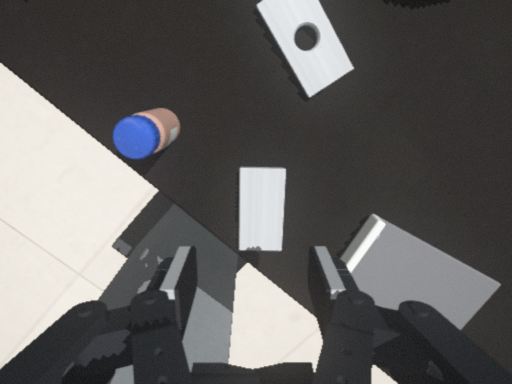

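The plain coupon at (262,208) lies centred between the fingers, with no hole.

Request:
jog_arm([
  [0.3,0.5,2.5,0,0,0,100],
  [0,0,2,0,0,0,100],
  [0,0,1,0,0,0,100],
  [0,0,0,0,0,0,100],
  [0,0,0,0,0,0,100],
])

```text
t: 14.75
eef_pos: [0.4348, 0.1151, 0.0046]
tool_rot: [0.933, 0.36, 0.0, 0.0]
wrist_force: [-0.2, -0.6, -0.6]
width: 0.0518
finger_force: 0.0
```

Request:
jog_arm([
  [0,0,0,0,0,0,255],
  [0,0,0,0,0,0,255],
  [0,0,0,0,0,0,255],
  [0,0,0,0,0,0,255],
  [0,0,0,0,0,0,255],
])

```text
t: 15.25
eef_pos: [0.4353, 0.1152, 0.005]
tool_rot: [0.933, 0.36, 0.001, 0.0]
wrist_force: [-1.1, 0.4, 4.9]
width: -0.0
finger_force: 2.5
```

Request:
jog_arm([
  [0,0,-0.5,0,0,0,255],
  [0,0,-4,0,0,0,130],
  [0,0,-1,0,0,0,130],
  [0,0,0,0,0,0,130],
  [0,0,0,0,0,0,130],
])

```text
t: 15.75
eef_pos: [0.4341, 0.1149, 0.0589]
tool_rot: [0.933, 0.36, -0.0, -0.0]
wrist_force: [-0.6, 0.1, 0.2]
width: 0.0419
finger_force: 0.0
```

```bash
python3 - <<'E'
from h import *
c='wrist'
i=vision.camera_info(c); im,d=vision.camera(c); W=world(c,d,i); save('w5',im)
for n in ("coupon_plain",):
      for r in models.outline_of(n,c)[:2]:
        p=W[r["pixels"]]; p=p[~np.isnan(p[:,0])]
        if len(p)<5: continue
        print(c,n,round(r['score'],2),r['extent'],np.median(p,0).round(4),cv2.minAreaRect((p[:,:2]*1000).astype(np.float32)))
E
python3 go.py .434 .115 .0005 42
```

```text
wrist coupon_plain 0.82 [229.6, 171.9, 46.3, 82.2] [0.4373 0.1166 0.0059] ((435.61688232421875, 115.2720947265625), (55.46674346923828, 28.441287994384766), 42.28840255737305)
t 15.85 p [0.4332 0.1148 0.058 ] yaw 42.2 tilt [-0.002 -0.002 -1.   ] w 0.0418 q [ 0.1   0.08  2.14 -0.    0.93  0.94] F [ 0.5  1.1 -0.5]
-> [0.434  0.115  0.0005] 42.0 shift cm [0.07 0.04 5.75] norm 5.7 turn z 0.004
```

Request:
jog_arm([
  [0.1,0.1,2.5,0,0,0,130],
  [0,0,2,0,0,0,130],
  [0,0,1,0,0,0,130],
  [0,0,0,0,0,0,130],
  [0,0,0,0,0,0,130],
])

```text
t: 16.35
eef_pos: [0.4357, 0.1149, 0.004]
tool_rot: [0.933, 0.36, -0.0, -0.0]
wrist_force: [-0.6, 0.5, -0.1]
width: 0.0418
finger_force: 0.0
```

Request:
jog_arm([
  [0,0,0.35,0,0,0,130],
  [0,0,0,0,0,0,130],
  [0,0,0,0,0,0,255],
  [0,0,0,0,0,0,255],
  [0,0,0,0,0,0,255],
])

```text
t: 16.85
eef_pos: [0.4367, 0.115, 0.0015]
tool_rot: [0.933, 0.36, 0.001, 0.0]
wrist_force: [-0.7, -0.2, 4.9]
width: 0.0262
finger_force: 29.8
```

Request:
jog_arm([
  [0,0,0,0,0,0,255],
  [0,0,0,0,0,0,255],
])

```text
t: 17.05
eef_pos: [0.4367, 0.1151, 0.0015]
tool_rot: [0.933, 0.36, 0.001, 0.0]
wrist_force: [-1.0, 0.1, 6.7]
width: 0.0265
finger_force: 30.0
```

Request:
jog_arm([
  [0,0,-1,0,0,0,255],
  [0,0,-3,0,0,0,255],
  [0,0,-4,0,0,-0.15,255],
  [0,0,-2,0,0,-0.15,255],
  [0,0,0,0,0,-0.15,255],
])

```text
t: 17.55
eef_pos: [0.4392, 0.1153, 0.105]
tool_rot: [0.827, 0.562, 0.004, 0.002]
wrist_force: [-0.1, -0.6, -0.7]
width: 0.0266
finger_force: 29.6
```

Request:
jog_arm([
  [0,0,0,0,0,-0.15,255],
  [0,0,0,0,0,-0.15,255],
  [0,0,0,0,0,-0.15,255],
  [0,0,0,0,0,-0.15,255],
  [0,0,0,0,0,0,255],
])

```text
t: 18.05
eef_pos: [0.4357, 0.1149, 0.1009]
tool_rot: [0.627, 0.779, -0.0, -0.0]
wrist_force: [0.2, 0.1, 0.3]
width: 0.0266
finger_force: 29.6
```

```bash
python3 - <<'E'
from h import *
for c in ('wrist','top'):
  i=vision.camera_info(c); im,d=vision.camera(c); W=world(c,d,i); save('w6'+c,im)
  for n in ("coupon_board","coupon_drilled"):
      for r in models.outline_of(n,c)[:1]:
        p=W[r["pixels"]]; p=p[~np.isnan(p[:,0])]; p=p[p[:,2]<.02]
        print(c,n,round(r['score'],2),r['extent'],np.median(p,0).round(4),cv2.minAreaRect((p[:,:2]*1000).astype(np.float32)))
        if n=="coupon_board":
            q=p[p[:,2]>.0105]; print('stop',len(q),cv2.minAreaRect((q[:,:2]*1000).astype(np.float32)))
E
python3 go.py
```

```text
wrist coupon_board 0.86 [221.8, 306.4, 69.0, 63.7] [ 0.4693 -0.0118  0.0049] ((469.1419982910156, -11.81130599975586), (58.93381118774414, 60.597965240478516), 20.27941131591797)
stop 0 ((0.0, 0.0), (0.0, 0.0), 0.0)
wrist coupon_drilled 0.87 [348.1, 112.6, 78.1, 88.8] [0.524  0.1677 0.0059] ((525.8447875976562, 165.38760375976562), (55.478092193603516, 32.097564697265625), 74.79825592041016)
top coupon_board 0.76 [197.4, 216.8, 42.3, 29.6] [0.4639 0.0045 0.0032] ((464.0265197753906, 4.458396911621094), (56.30440139770508, 108.8045654296875), 14.044028282165527)
stop 49 ((453.38970947265625, 52.31425476074219), (53.71684265136719, 6.7627410888671875), 14.509737968444824)
top coupon_drilled 0.72 [146.2, 195.7, 25.0, 16.9] [0.5237 0.1676 0.0038] ((523.1073608398438, 166.29830932617188), (58.02518081665039, 30.738265991210938), 74.20093536376953)
t 18.35 p [0.436  0.115  0.1008] yaw 102.3 tilt [ 0.  0. -1.] w 0.0265 q [ 0.1   0.    2.12  0.    1.02 -0.11] F [ 0.3 -0.2 -0.9]
```

View pics/w6wrist.png

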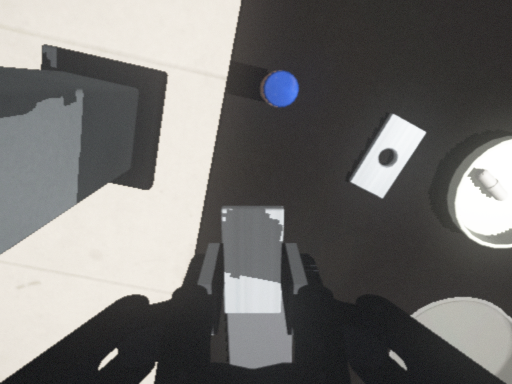

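The view shows the plain coupon held at (252,255), with its length along the tool x axis. The drilled coupon is at (388,157), the blue-capped vial at (280,88), and the bar in the dish at (490,183).

```bash
python3 go.py .461 .0195 .05 104.3 .461 .0195 .006 104.3
```

```text
t 18.35 p [0.436  0.115  0.1008] yaw 102.3 tilt [ 0.  0. -1.] w 0.0265 q [ 0.1   0.    2.12  0.    1.02 -0.11] F [ 0.3 -0.2 -0.9]
-> [0.461  0.0195 0.05  ] 104.3 shift cm [-9.86  0.41  5.08] norm 11.1 turn z -0.035
-> [0.461  0.0195 0.006 ] 104.3 shift cm [0.  0.  4.4] norm 4.4 turn z -0.0
```

Request:
jog_arm([
  [-3.3,0.2,1,0,0,0,255],
  [-3.3,0.1,1,0,0,0,255],
  [-3.3,0.1,2,0,0,-0.035,255],
  [0,0,1.1,0,0,0,255],
  [0,0,0,0,0,0,255],
])

```text
t: 18.85
eef_pos: [0.4592, 0.0189, 0.048]
tool_rot: [0.614, 0.789, -0.001, -0.002]
wrist_force: [-0.1, -0.3, -1.1]
width: 0.0268
finger_force: 29.6
```

Request:
jog_arm([
  [0,0,0,0,0,0,255],
  [0,0,0,0,0,0,255],
])

```text
t: 19.05
eef_pos: [0.4614, 0.02, 0.0504]
tool_rot: [0.613, 0.79, 0.0, 0.0]
wrist_force: [-0.4, 0.2, 0.1]
width: 0.0264
finger_force: 29.6
```

```bash
python3 go.py .461 .0195 .006 104.3
```

```text
t 19.05 p [0.4614 0.02   0.0504] yaw 104.4 tilt [-0.     0.001 -1.   ] w 0.0264 q [-0.11  0.12  2.11  0.    0.91 -0.36] F [-0.4  0.2  0.1]
-> [0.461  0.0195 0.006 ] 104.3 shift cm [-0.03 -0.05  4.44] norm 4.4 turn z 0.002
```

Request:
jog_arm([
  [0,0,2,0,0,0,255],
  [0,0,1.5,0,0,0,255],
  [0,0,0.6,0,0,0,255],
  [0,0,0,0,0,0,255],
  [0,0,0,0,0,0,255],
])

```text
t: 19.55
eef_pos: [0.4618, 0.0194, 0.0095]
tool_rot: [0.613, 0.79, 0.0, 0.001]
wrist_force: [-0.3, -0.1, -0.1]
width: 0.0264
finger_force: 29.6
```

Request:
jog_arm([
  [0,0,0.2,0,0,0,255],
  [0,0,0.1,0,0,0,255],
  [0,0,0,0,0,0,255],
  [0,0,0,0,0,0,255],
])

```text
t: 19.95
eef_pos: [0.4613, 0.0191, 0.006]
tool_rot: [0.613, 0.79, 0.0, 0.0]
wrist_force: [-0.8, 0.4, -0.4]
width: 0.0264
finger_force: 29.6
```

Request:
jog_arm([
  [0,0,0,0,0,0,170],
  [0,0,0,0,0,0,140],
  [0,0,0,0,0,0,130],
  [0,0,-1,0,0,0,130],
  [0,0,-4,0,0,0,130],
])

```text
t: 20.45
eef_pos: [0.4567, 0.0195, 0.0529]
tool_rot: [0.613, 0.79, -0.003, -0.004]
wrist_force: [-0.1, 0.5, -0.8]
width: 0.0418
finger_force: 0.0
```

Request:
jog_arm([
  [0,0,-4,0,0,0,130],
  [0,0,-1,0,0,0,130],
  [0,0,0,0,0,0,130],
  [0,0,0,0,0,0,130],
])

```text
t: 20.85
eef_pos: [0.4604, 0.0192, 0.1052]
tool_rot: [0.613, 0.79, -0.0, -0.0]
wrist_force: [-0.8, 0.1, -0.3]
width: 0.0421
finger_force: 0.0
```

```bash
python3 go.py .524 .1665 .10 74.5 .524 .1665 .055 74.5; python3 - <<'E'
from h import *
for c in ('top','wrist'):
  i=vision.camera_info(c); im,d=vision.camera(c); W=world(c,d,i); save('w7'+c,im)
  for n in ("coupon_plain",):
      for r in models.outline_of(n,c)[:2]:
        p=W[r["pixels"]]; p=p[~np.isnan(p[:,0])]; p=p[p[:,2]<.02]
        if len(p)>5: print(c,n,round(r['score'],2),r['extent'],np.median(p,0).round(4),cv2.minAreaRect((p[:,:2]*1000).astype(np.float32)))
E
```

```text
t 20.85 p [0.4604 0.0192 0.1052] yaw 104.4 tilt [ 0.    -0.001 -1.   ] w 0.0421 q [-0.11  0.02  2.09 -0.    1.03 -0.36] F [-0.8  0.1 -0.3]
-> [0.524  0.1665 0.1   ] 74.5 shift cm [12.69  9.82  0.52] norm 16.1 turn z 0.522
-> [0.524  0.1665 0.055 ] 74.5 shift cm [0.  0.  4.5] norm 4.5 turn z -0.0
wrist coupon_plain 0.77 [238.2, 163.6, 35.8, 70.4] [0.4613 0.0206 0.01  ] ((461.5761413574219, 19.036975860595703), (27.773454666137695, 54.73882293701172), 14.107629776000977)
```

View pics/w7wrist.png

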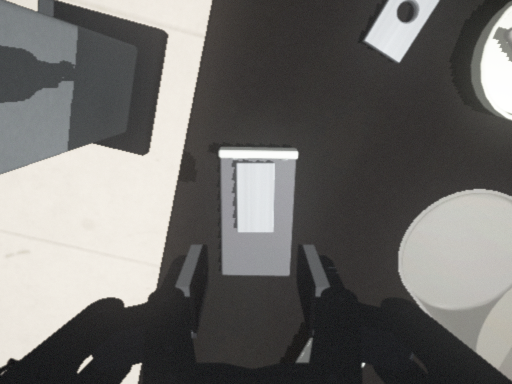

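The wrist view shows the plain coupon at (255,198) on the board, aligned and just in front of the stop at (258,154). Before reaching for the drilled coupon, I check the left wall's edge against the camera mount.

```bash
python3 - <<'E'
from h import *
A=np.concatenate([world(c,np.load(c+'.npz')['d']).reshape(-1,3) for c in('top','side')]); A=A[~np.isnan(A[:,0])]
for x in np.arange(.42,.66,.03):
    s=A[(abs(A[:,0]-x)<.015)&(A[:,1]>.2)&(A[:,1]<.45)&(A[:,2]>.1)&(A[:,2]<.5)]
    print(x.round(2),len(s),np.percentile(s[:,1],[1,5]).round(3) if len(s) else '',np.percentile(s[:,2],[1,50,99]).round(2) if len(s) else '')
E
```

```text
0.42 0  
0.45 0  
0.48 26794 [0.281 0.292] [0.1  0.24 0.34]
0.51 2430 [0.276 0.278] [0.11 0.34 0.34]
0.54 2233 [0.276 0.277] [0.11 0.34 0.34]
0.57 2076 [0.276 0.277] [0.11 0.34 0.34]
0.6 1775 [0.276 0.277] [0.11 0.34 0.34]
0.63 1756 [0.276 0.277] [0.11 0.33 0.34]
0.66 1853 [0.276 0.277] [0.11 0.32 0.34]
```

Request:
jog_arm([
  [3.2,2.5,0,0,0,0,130],
  [3.2,2.5,0,0,0,0,130],
  [3.2,2.4,0,0,0,0,130],
  [3.1,2.4,0,0,0,0,130],
  [0,0,0,0,0,0.15,130],
])

```text
t: 21.55
eef_pos: [0.5257, 0.1702, 0.105]
tool_rot: [0.671, 0.742, 0.001, -0.0]
wrist_force: [-0.9, -0.4, -0.0]
width: 0.0415
finger_force: 0.0
```

Request:
jog_arm([
  [0,0,1,0,0,0.15,130],
  [0,0,2,0,0,0.15,130],
  [0,0,1.5,0,0,0.07,130],
  [0,0,0,0,0,0,130],
  [0,0,0,0,0,0,130],
])

```text
t: 22.05
eef_pos: [0.5236, 0.1663, 0.0597]
tool_rot: [0.795, 0.607, -0.001, -0.001]
wrist_force: [-0.7, 0.6, 0.4]
width: 0.0418
finger_force: 0.0
```

```bash
python3 - <<'E'
from h import *
for c in ('wrist',):
  i=vision.camera_info(c); im,d=vision.camera(c); W=world(c,d,i); save('w8'+c,im)
  for n in ("coupon_drilled",):
      for r in models.outline_of(n,c)[:2]:
        p=W[r["pixels"]]; p=p[~np.isnan(p[:,0])]; p=p[p[:,2]<.02]
        if len(p)>5: print(c,n,round(r['score'],2),r['extent'],np.median(p,0).round(4),cv2.minAreaRect((p[:,:2]*1000).astype(np.float32)))
E
python3 go.py .524 .1665 .0015 74.5
```

```text
wrist coupon_drilled 0.74 [229.1, 170.3, 49.6, 91.5] [0.525  0.1673 0.0059] ((524.1602783203125, 163.05003356933594), (59.32358169555664, 29.69516372680664), 75.5508804321289)
t 22.15 p [0.5251 0.1665 0.0613] yaw 74.6 tilt [ 0.     0.001 -1.   ] w 0.042 q [0.18 0.27 1.9  0.   0.97 0.45] F [-0.4  0.6  0.3]
-> [0.524  0.1665 0.0015] 74.5 shift cm [-0.03 -0.1   5.98] norm 6.0 turn z 0.002
```

View pics/w8wrist.png

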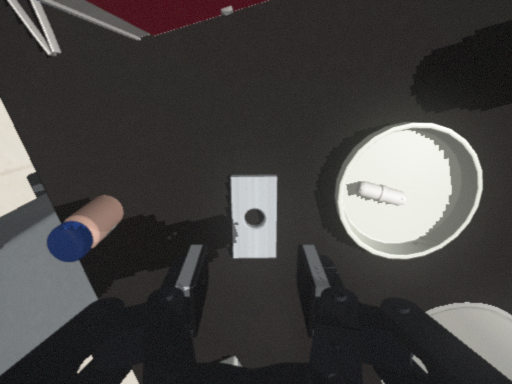

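The grey drilled coupon is at (254,217), centred and aligned between the fingers. The bar lies in the dish at (382,193).

Request:
jog_arm([
  [-0.1,-0.1,2.5,0,0,0,130],
  [0,0,2,0,0,0,130],
  [0,0,1,0,0,0,130],
  [0,0,0.3,0,0,0,130],
  [0,0,0,0,0,0,130],
])

```text
t: 22.65
eef_pos: [0.5237, 0.1658, 0.0032]
tool_rot: [0.795, 0.606, 0.0, 0.0]
wrist_force: [0.6, 0.0, 0.1]
width: 0.042
finger_force: 0.0
```

Request:
jog_arm([
  [0,0,0,0,0,0,130],
  [0,0,0,0,0,0,130],
])

```text
t: 22.85
eef_pos: [0.5244, 0.166, 0.004]
tool_rot: [0.796, 0.606, 0.001, 0.001]
wrist_force: [0.4, -0.5, 0.2]
width: 0.0418
finger_force: 0.0
```

Request:
jog_arm([
  [0,0,0.3,0,0,0,130],
  [0,0,0,0,0,0,255],
  [0,0,0,0,0,0,255],
  [0,0,0,0,0,0,255],
  [0,0,0,0,0,0,255],
])

```text
t: 23.35
eef_pos: [0.5236, 0.1658, 0.0]
tool_rot: [0.796, 0.606, 0.0, 0.0]
wrist_force: [-0.7, -0.7, 0.9]
width: 0.0269
finger_force: 29.7
```

Request:
jog_arm([
  [0,0,0,0,0,0,255],
  [0,0,0,0,0,0,255],
])

```text
t: 23.55
eef_pos: [0.5236, 0.1658, 0.0001]
tool_rot: [0.796, 0.606, 0.0, 0.0]
wrist_force: [0.3, 0.0, 2.4]
width: 0.0264
finger_force: 29.8
```

Request:
jog_arm([
  [0,0,-1,0,0,0,255],
  [0,0,-3,0,0,0,255],
  [0,0,-4,0,0,-0.15,255],
  [0,0,-2,0,0,-0.15,255],
  [0,0,0,0,0,-0.15,255],
])

```text
t: 24.05
eef_pos: [0.5266, 0.1664, 0.1047]
tool_rot: [0.638, 0.77, 0.003, 0.003]
wrist_force: [-0.5, -0.2, -0.2]
width: 0.027
finger_force: 29.6
```

Request:
jog_arm([
  [0,0,0,0,0,-0.07,255],
  [0,0,0,0,0,0,255],
  [0,0,0,0,0,0,255],
])

```text
t: 24.35
eef_pos: [0.5229, 0.1657, 0.0998]
tool_rot: [0.614, 0.79, -0.0, -0.0]
wrist_force: [-0.3, -0.1, -0.5]
width: 0.027
finger_force: 29.6
```

```bash
python3 go.py .4706 -.0169 .06 104.3
```

```text
t 24.35 p [0.5229 0.1657 0.0998] yaw 104.3 tilt [ 0.    -0.001 -1.   ] w 0.027 q [ 0.18  0.21  1.89 -0.    1.04 -0.07] F [-0.3 -0.1 -0.5]
-> [ 0.4706 -0.0169  0.06  ] 104.3 shift cm [-16.4   -9.58   3.98] norm 19.4 turn z -0.0
```

Request:
jog_arm([
  [-4.1,-2.4,0,0,0,0,255],
  [-4.1,-2.4,0,0,0,0,255],
  [-4.1,-2.4,0,0,0,0,255],
  [-4.1,-2.4,0,0,0,0,255],
  [0,0,2,0,0,0,255],
])

```text
t: 24.85
eef_pos: [0.4723, -0.0219, 0.0819]
tool_rot: [0.616, 0.788, 0.0, 0.003]
wrist_force: [1.4, 0.8, 0.2]
width: 0.027
finger_force: 29.7
```

Request:
jog_arm([
  [0,0,3,0,0,0,255],
  [0,0,1,0,0,0,255],
  [0,0,0,0,0.13,0,255],
  [0,0,0,0,0,0,255],
  [0,0,0,0,0,0,255],
])

```text
t: 25.35
eef_pos: [0.4716, -0.0175, 0.0401]
tool_rot: [0.613, 0.788, 0.039, -0.05]
wrist_force: [-0.5, -1.5, -0.8]
width: 0.0269
finger_force: 29.7
```

```bash
python3 go.py .4706 -.0169 .010 104.3
```

```text
t 25.35 p [ 0.4716 -0.0175  0.0401] yaw 104.3 tilt [ 0.127 -0.    -0.992] w 0.0269 q [-0.26  0.19  2.06  0.14  0.96 -0.59] F [-0.5 -1.5 -0.8]
-> [ 0.4706 -0.0169  0.01  ] 104.3 shift cm [ 0.08 -0.08  3.01] norm 3.0 turn z -0.0
```

Request:
jog_arm([
  [-0.1,-0.1,1.5,0,0,0,255],
  [-0.1,0,1,0,0,0,255],
  [-0.1,0,0.5,0,0,0,255],
  [0,0,0,0,0,0,255],
  [0,0,0,0,0,0,255],
])

```text
t: 25.85
eef_pos: [0.4699, -0.0161, 0.0098]
tool_rot: [0.612, 0.789, 0.04, -0.051]
wrist_force: [0.1, -0.2, -0.1]
width: 0.0272
finger_force: 29.7
```

```bash
python3 go.py .4706 -.0169 .008 104.3; python3 - <<'E'
from h import *
im,d=vision.camera('side'); save('s9',cv2.resize(im[190:270,210:320],(800,582),interpolation=cv2.INTER_CUBIC))
E
```

```text
t 25.85 p [ 0.4699 -0.0161  0.0098] yaw 104.4 tilt [ 0.129 -0.    -0.992] w 0.0272 q [-0.26  0.24  2.07  0.15  0.89 -0.6 ] F [ 0.1 -0.2 -0.1]
-> [ 0.4706 -0.0169  0.008 ] 104.3 shift cm [-0.1   0.04  0.18] norm 0.2 turn z 0.002
```

View pics/s9.png

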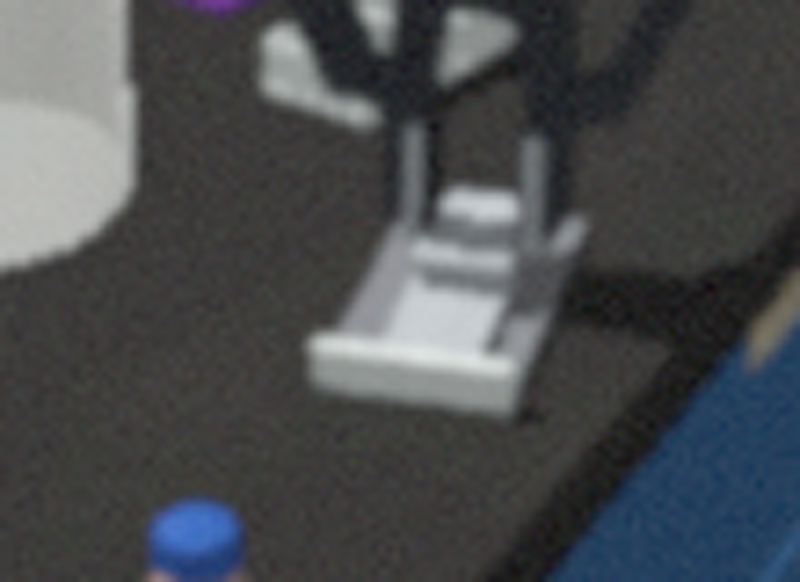

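The crop shows the drilled coupon held at (470,225) just above the plain coupon's near end at (450,300), tilted the right way. I lower it and release.

Request:
jog_arm([
  [0,0,0.2,0,0,0,255],
  [0,0,0,0,0,0,255],
  [0,0,0,0,0,0,190],
  [0,0,0,0,0,0,160],
  [0,0,0,0,0,0,130],
])

```text
t: 26.4
eef_pos: [0.4697, -0.0161, 0.0077]
tool_rot: [0.612, 0.788, 0.04, -0.051]
wrist_force: [-0.4, 0.2, 0.5]
width: 0.0416
finger_force: 0.0
```

Request:
jog_arm([
  [0,0,0,0,0,0,130],
  [0,0,-2,0,0,0,130],
  [0,0,-4,0,0,0,130],
  [0,0,-4,0,0,0,130],
  [0,0,0,0,-0.13,0,130],
])

```text
t: 26.9
eef_pos: [0.4795, -0.0328, 0.1133]
tool_rot: [0.615, 0.788, 0.002, 0.007]
wrist_force: [1.3, 0.1, 0.6]
width: 0.0419
finger_force: 0.0
```

Request:
jog_arm([
  [0,0,0,0,0,0,130],
  [0,0,0,0,0,0,130],
])

```text
t: 27.1
eef_pos: [0.4719, -0.0277, 0.1062]
tool_rot: [0.612, 0.791, 0.0, -0.001]
wrist_force: [-0.1, -0.2, -0.8]
width: 0.0422
finger_force: 0.0
```

```bash
python3 go.py .432 .1925 .13 80.5; python3 - <<'E'
from h import *
c='wrist'
i=vision.camera_info(c); im,d=vision.camera(c); W=world(c,d,i); save('w10',im)
yd=np.array([-.247,.969]); xd=np.array([.969,.247]); 
q=(W[...,:2]-[.465,.004]); X=q@xd; Y=q@yd
for y in np.arange(-.05,.05,.005):
    m=(abs(X)<.010)&(abs(Y-y)<.0025)
    if m.sum(): print(round(y,3),np.round(np.median(W[...,2][m])*1000,1),end=' | ')
for n in ("coupon_plain","coupon_drilled","coupon_board"):
  for r in models.outline_of(n,c)[:2]:
    m=r["pixels"]; print(n,round(r['score'],2),r['extent'],np.nanmean(X[m]).round(4),np.nanmean(Y[m]).round(4))
E
```

```text
t 27.1 p [ 0.4719 -0.0277  0.1062] yaw 104.5 tilt [ 0.003 -0.002 -1.   ] w 0.0422 q [-0.21  0.04  2.06  0.    1.04 -0.46] F [-0.1 -0.2 -0.8]
-> [0.432  0.1925 0.13  ] 80.5 shift cm [22.32  1.65 -2.38] norm 22.5 turn z 0.419
-0.05 5.9 | -0.045 10.4 | -0.04 11.2 | -0.035 11.8 | -0.03 12.4 | -0.025 181.8 | -0.02 185.5 | -0.015 14.7 | -0.01 15.5 | -0.005 16.2 | -0.0 16.8 | 0.005 16.2 | 0.01 10.0 | 0.015 10.1 | 0.02 10.1 | 0.025 9.9 | 0.03 10.1 | 0.035 10.0 | 0.04 10.0 | 0.045 5.2 | coupon_plain 0.91 [235.2, 92.2, 40.0, 51.9] 0.0002 0.0245
coupon_drilled 0.73 [232.3, 144.2, 42.6, 72.2] 0.0001 -0.0194
coupon_drilled 0.66 [299.1, 335.9, 11.9, 24.6] 0.0429 -0.1632
coupon_board 0.59 [211.8, 74.9, 89.3, 146.7] 0.0025 0.0067
```

View pics/w10.png

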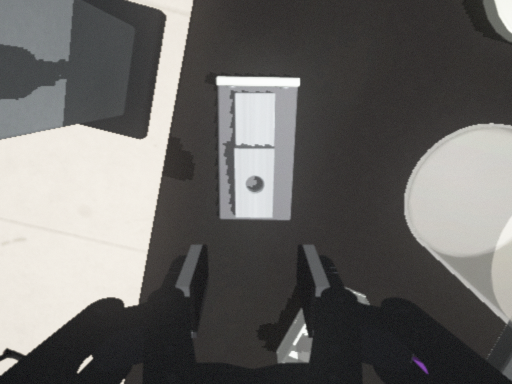

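The shingle is in place: plain coupon at (255,118), drilled at (254,183), and the height profile gives a tilt of about 0.14 and a drilled centre near y = -20 mm. Next is vial_b.

Request:
jog_arm([
  [4.5,0.3,-0.3,0,0,0,110],
  [4.5,0.3,-0.3,0,0,0,110],
  [4.5,0.3,-0.3,0,0,0,110],
  [4.5,0.3,-0.3,0,0,0,110],
  [4.3,0.4,-0.3,0,0,0,110],
])

```text
t: 27.8
eef_pos: [0.4322, 0.1926, 0.1212]
tool_rot: [0.613, 0.79, -0.001, -0.001]
wrist_force: [1.6, -0.7, -0.2]
width: 0.0483
finger_force: 0.0
```

Request:
jog_arm([
  [0,0,0,0,0,0,110],
  [0,0,0,0,0,0,110],
  [0,0,0,0,0,0,110],
])

```text
t: 28.1
eef_pos: [0.433, 0.1903, 0.1211]
tool_rot: [0.613, 0.79, -0.001, -0.0]
wrist_force: [0.3, 0.7, 1.2]
width: 0.0486
finger_force: 0.0
```

```bash
python3 go.py .433 .192 .026 104.5; python3 - <<'E'
from h import *
c='wrist'
i=vision.camera_info(c); im,d=vision.camera(c); W=world(c,d,i)
m=(np.hypot(W[...,0]-.433,W[...,1]-.192)<.03)&(W[...,2]>.045)&(W[...,2]<.07); p=W[m]; print(len(p),p.mean(0).round(4),p.min(0).round(4),p.max(0).round(4))
E
```

```text
t 28.1 p [0.433  0.1903 0.1211] yaw 104.3 tilt [-0.    -0.002 -1.   ] w 0.0486 q [ 0.27  0.02  2.05 -0.    1.07  0.02] F [0.3 0.7 1.2]
-> [0.433 0.192 0.026] 104.5 shift cm [0.17 0.04 9.51] norm 9.5 turn z -0.003
674 [0.4343 0.195  0.0518] [0.4249 0.1841 0.0451] [0.4442 0.2038 0.0543]
```

Request:
jog_arm([
  [0.3,0.1,4,0,0,0,110],
  [0,0,3.5,0,0,0,110],
  [0,0,2,0,0,0,110],
  [0,0,0,0,0,0,110],
  [0,0,0,0,0,0,110],
])

```text
t: 28.65
eef_pos: [0.4336, 0.1935, 0.0268]
tool_rot: [0.614, 0.789, -0.0, -0.0]
wrist_force: [0.7, -0.2, 0.5]
width: 0.0486
finger_force: 0.0
```

Request:
jog_arm([
  [0,0,0,0,0,0,255],
  [0,0,0,0,0,0,255],
  [0,0,0,0,0,0,255],
  [0,0,0,0,0,0,255],
  [0,0,0,0,0,0,255],
])

```text
t: 29.15
eef_pos: [0.435, 0.1949, 0.0285]
tool_rot: [0.613, 0.79, 0.001, 0.001]
wrist_force: [-0.4, -1.8, 6.3]
width: 0.0193
finger_force: 30.1
```

Request:
jog_arm([
  [0,0,-2,0,0,0,255],
  [0,0,-4,0,0,0,255],
  [0,0,-4,0,0,0,255],
  [0,0,-1,0,0,0,255],
  [0,0,0,0,0,0,255],
])

```text
t: 29.65
eef_pos: [0.4351, 0.1952, 0.1392]
tool_rot: [0.613, 0.79, 0.002, 0.002]
wrist_force: [2.0, -0.1, -0.6]
width: 0.0194
finger_force: 29.6
```

```bash
python3 go.py .44 -.05 .14 104.5 .44 -.12 .14 80.5 .560 -.111 .14 80.5
```

```text
t 29.65 p [0.4351 0.1952 0.1392] yaw 104.4 tilt [ 0.     0.006 -1.   ] w 0.0194 q [ 0.27 -0.    2.04  0.    1.1   0.02] F [ 2.  -0.1 -0.6]
-> [ 0.44 -0.05  0.14] 104.5 shift cm [-23.88  -5.62  -0.08] norm 24.5 turn z -0.002
-> [ 0.44 -0.12  0.14] 80.5 shift cm [-6.78 -1.75 -0.  ] norm 7.0 turn z 0.419
-> [ 0.56  -0.111  0.14 ] 80.5 shift cm [ 2.87 11.69 -0.  ] norm 12.0 turn z -0.0
```

Request:
jog_arm([
  [-4.8,-1.1,0,0,0,0,255],
  [-4.8,-1.1,0,0,0,0,255],
  [-4.8,-1.1,0,0,0,0,255],
  [-4.8,-1.1,0,0,0,0,255],
  [-4.8,-1.2,0,0,0,0,255],
])

```text
t: 30.15
eef_pos: [0.4366, -0.053, 0.1345]
tool_rot: [0.613, 0.79, -0.001, -0.002]
wrist_force: [-0.1, -0.0, 0.3]
width: 0.0198
finger_force: 29.5
```

Request:
jog_arm([
  [-3.4,-0.9,0,0,0,0,255],
  [-3.4,-0.9,0,0,0,0.14,255],
  [0,0,0,0,0,0.14,255],
  [0,0,0,0,0,0.14,255],
  [0,0,0,0,0,0,255],
])

```text
t: 30.65
eef_pos: [0.4363, -0.1218, 0.1344]
tool_rot: [0.765, 0.645, -0.001, -0.002]
wrist_force: [-0.6, -0.3, -0.2]
width: 0.0198
finger_force: 29.6
```

Request:
jog_arm([
  [0.7,2.9,0,0,0,0,255],
  [0.7,2.9,0,0,0,0,255],
  [0.7,2.9,0,0,0,0,255],
  [0.7,2.9,0,0,0,0,255],
  [0,0,0,0,0,0,255],
])

```text
t: 31.15
eef_pos: [0.5596, -0.1134, 0.1356]
tool_rot: [0.763, 0.647, 0.0, 0.0]
wrist_force: [-0.8, -0.2, -0.2]
width: 0.0197
finger_force: 29.6
```

Request:
jog_arm([
  [0,0,0,0,0,0,255],
  [0,0,0,0,0,0,255],
  [0,0,0,0,0,0,255],
])

```text
t: 31.45
eef_pos: [0.5558, -0.1138, 0.1361]
tool_rot: [0.764, 0.645, -0.001, -0.001]
wrist_force: [-0.2, -0.8, 0.0]
width: 0.0196
finger_force: 29.6
```

```bash
python3 go.py .5604 -.1108 .033 80.5; python3 - <<'E'
from h import *
c='wrist'
i=vision.camera_info(c); im,d=vision.camera(c); save('w11',im)
E
```

```text
t 31.45 p [ 0.5558 -0.1138  0.1361] yaw 80.4 tilt [ 0.    -0.002 -1.   ] w 0.0196 q [-0.33  0.2   1.83 -0.    1.12 -0.16] F [-0.2 -0.8  0. ]
-> [ 0.5604 -0.1108  0.033 ] 80.5 shift cm [ 0.38  0.41 10.31] norm 10.3 turn z -0.003
```

View pics/w11.png

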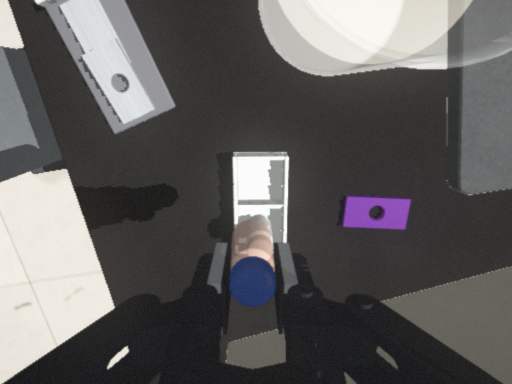

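The vial is held upright at (253,260), and the free cell is at (260,178). At this yaw the camera mount would come down beside the beaker, so I turn it away by about 30° first.

Request:
jog_arm([
  [0.3,0.3,0,0,0,-0.13,255],
  [0,0,2,0,0,-0.13,255],
  [0,0,2,0,0,-0.13,255],
  [0,0,0,0,0,-0.13,255],
  [0,0,0,0,0,0,255],
])

```text
t: 32.0
eef_pos: [0.5594, -0.1115, 0.0961]
tool_rot: [0.573, 0.82, -0.0, -0.001]
wrist_force: [0.1, 1.0, -0.3]
width: 0.0194
finger_force: 29.6
```

Request:
jog_arm([
  [0,0,0,0,0,0,255],
  [0,0,0,0,0,0,255],
])

```text
t: 32.2
eef_pos: [0.5611, -0.1119, 0.0977]
tool_rot: [0.574, 0.819, 0.0, 0.001]
wrist_force: [0.5, -1.3, 0.2]
width: 0.0198
finger_force: 29.6
```

```bash
python3 go.py .5595 -.1108 .033 110
```

```text
t 32.2 p [ 0.5611 -0.1119  0.0977] yaw 110.0 tilt [-0.001  0.001 -1.   ] w 0.0198 q [-0.32  0.26  1.84  0.    1.05 -0.67] F [ 0.5 -1.3  0.2]
-> [ 0.5595 -0.1108  0.033 ] 110.0 shift cm [ 0.16 -0.11  6.47] norm 6.5 turn z 0.0
```

Request:
jog_arm([
  [0.1,-0.1,2.5,0,0,0,255],
  [0,0,2.5,0,0,0,255],
  [0,0,1.3,0,0,0,255],
  [0,0,0,0,0,0,255],
  [0,0,0,0,0,0,255],
])

```text
t: 32.7
eef_pos: [0.56, -0.1112, 0.0345]
tool_rot: [0.573, 0.82, 0.0, 0.0]
wrist_force: [0.4, 0.2, 0.1]
width: 0.0197
finger_force: 29.6
```

Request:
jog_arm([
  [0,0,0,0,0,0,255],
  [0,0,0,0,0,0,255],
])

```text
t: 32.9
eef_pos: [0.5603, -0.1113, 0.035]
tool_rot: [0.573, 0.82, 0.0, 0.001]
wrist_force: [0.1, 0.4, 0.9]
width: 0.0196
finger_force: 29.6
```

Request:
jog_arm([
  [0,0,0.3,0,0,0,255],
  [0,0,0.1,0,0,0,255],
  [0,0,0,0,0,0,255],
  [0,0,0,0,0,0,180],
  [0,0,0,0,0,0,165],
])

```text
t: 33.4
eef_pos: [0.5593, -0.111, 0.0297]
tool_rot: [0.573, 0.82, 0.0, -0.0]
wrist_force: [-0.3, -0.8, -0.5]
width: 0.0301
finger_force: 0.0
```

Request:
jog_arm([
  [0,0,0,0,0,0,165],
  [0,0,-2,0,0,0,165],
  [0,0,-4,0,0,0,165],
  [0,0,-4,0,0,0,165],
  [0,0,0,0,0,0,165],
])

```text
t: 33.9
eef_pos: [0.5643, -0.1126, 0.1367]
tool_rot: [0.573, 0.82, 0.002, 0.006]
wrist_force: [1.2, -0.8, 0.7]
width: 0.0304
finger_force: 0.0
```

Request:
jog_arm([
  [2,-4,-1,0,0,0,165],
  [1,-4,-1,0,0,0,165],
  [0,-3,0,0,0,0,165],
  [0,0,0,0,0,0,165],
  [0,0,0,0,0,0,165],
])

```text
t: 34.4
eef_pos: [0.4454, -0.1207, 0.1494]
tool_rot: [0.573, 0.819, 0.0, 0.0]
wrist_force: [0.6, 0.3, -0.0]
width: 0.0304
finger_force: 0.0
```

```bash
python3 go.py; python3 - <<'E'
from h import *
ims=[]
for c,(a,b,e,f) in (('top',(130,270,120,400)),('side',(130,310,140,380))):
  i=vision.camera_info(c); im,d=vision.camera(c); W=world(c,d,i)
  ims.append(cv2.resize(im[a:b,e:f],(560 if c=='top' else 400, 280 if c=='top' else 300),interpolation=cv2.INTER_CUBIC))
  for n in ("vial_a","stir_bar","coupon_plain","coupon_drilled","timer","amber_bottle"):
    for r in models.outline_of(n,c)[:3]:
      p=W[r["pixels"]]; p=p[~np.isnan(p[:,0])]
      if len(p)>5: print(c,n,round(r['score'],2),np.median(p,0).round(3),'top',np.percentile(p[:,2],97).round(3))
  if c=='top':
    for n,q in (('a',(.5545,-.151)),('b',(.560,-.111))):
      m=(np.hypot(W[...,0]-q[0],W[...,1]-q[1])<.02)&(W[...,2]>.045)&(W[...,2]<.07); p=W[m]; print(n,len(p),p.mean(0).round(4) if len(p) else '')
o=np.zeros((580,560,3),np.uint8); o[:280]=ims[0]; o[280:,:400]=ims[1]; save('fin',o)
E
```

```text
t 34.4 p [ 0.4454 -0.1207  0.1494] yaw 110.0 tilt [ 0.  0. -1.] w 0.0304 q [-0.42 -0.05  2.06  0.    1.13 -0.77] F [ 0.6  0.3 -0. ]
top vial_a 0.55 [ 0.556 -0.113  0.053] top 0.057
top vial_a 0.4 [ 0.55  -0.152  0.053] top 0.056
top coupon_plain 0.51 [0.458 0.028 0.008] top 0.012
top coupon_plain 0.18 [ 0.556 -0.113  0.052] top 0.056
top coupon_drilled 0.71 [ 0.469 -0.012  0.012] top 0.018
top coupon_drilled 0.69 [ 0.657 -0.158  0.004] top 0.007
top timer 0.57 [ 0.45  -0.381  0.015] top 0.019
top amber_bottle 0.64 [0.707 0.215 0.093] top 0.097
a 49 [ 0.5525 -0.1522  0.0531]
b 49 [ 0.5583 -0.1121  0.0531]
side vial_a 0.68 [ 0.55  -0.146  0.039] top 0.058
side vial_a 0.63 [ 0.556 -0.105  0.036] top 0.057
side coupon_plain 0.5 [0.459 0.025 0.011] top 0.013
side coupon_drilled 0.63 [ 0.654 -0.154  0.008] top 0.009
side coupon_drilled 0.61 [ 0.469 -0.013  0.015] top 0.019
side timer 0.81 [ 0.448 -0.365  0.018] top 0.021
side timer 0.35 [0.455 0.03  0.007] top 0.016
side amber_bottle 0.6 [0.458 0.023 0.011] top 0.013
```

View pics/fin.png

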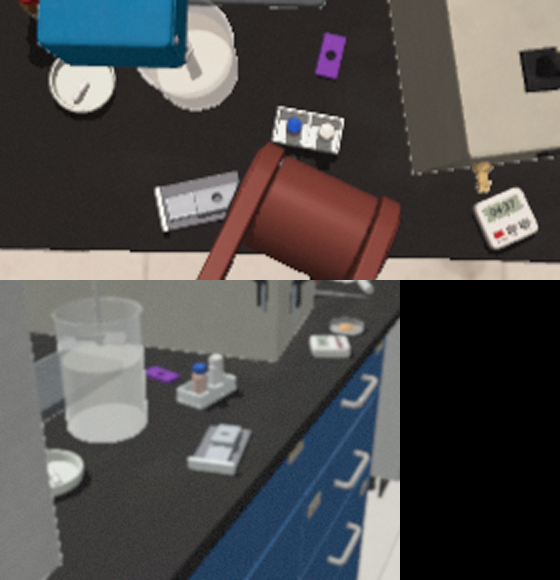

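The final pictures show both vials upright in their cells ((293,126) and (327,132)), the shingle on the board at (200,200), the bar in the dish at (83,93), and the bottle and timer unmoved.

```bash
python3 -c "
from bench import ctrl
print(ctrl.hand_in())"
```

```text
the job is handed in; nothing more can be done
None
```

I handed the job in at about 34 s of the 104 s allowed. In the last pictures both coupons were shingled on the board, each vial stood in its own cell, the bar lay in the dish, and the bottle and timer had not moved; the hand-in call did not return a verdict.

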